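Load the tube block in the bench mixer and clamp it with the thumbscrew

ROBOT

A 6-joint arm with a two-finger parallel gripper is mounted at the origin on the work surface. World frame = base frame: x ahead of the robot, y to its left, z up, the work surface at z = 0. Lengths are in m, angles in rad, forces in N, time in s.
With the tool pointing down it reaches from about 0.35 to 0.975 m from the base axis. Payload 7.1 kg.
Tool frame: the origin (TCP) lies at the very end of the fingers, on their centre line; the grasp point (between the pads) lies manip.tcp_to_grasp behind it (manip.tcp_to_grasp is the distance from the TCP to the grasp point, in m); z points along the fingers, y is the line along which they close (so a half turn about z gives the same grasp; the last joint's range is limited). The gripper opens to 88 mm and grips with 3 to 60 N. Pads are 20 mm wide; open, the fingers measure 115 mm over their backs; the gripper's body (75 mm by 178 mm) begins 61 mm behind the grasp point.
Start: joints at [-1.161, 0.423, 1.63, -0, 1.089, -0.019], TCP at [0.26, -0.568, 0.223] pointing down, gripper open.
Joint ranges: [-3, 3], [-0.9, 2.11], [0.09, 2.58], [-1.31, 4.45], [0.11, 2.69], [-2.54, 2.54]. Speed limits (rad/s): [2.39, 2.39, 3.01, 3.14, 3.14, 3.14].

INTERFACE

Orientations are given as a unit quaternion [w, x, y, z].
In Python, from workcell import manip, cams, spotter gives the robot as it stands. The module is installed in compiled form; this text tells all that it offers.
- The arm moves only by the shell command python3 -m creep 'ROWS'. ROWS is JSON, a list of rows, each a list of 7 numbers: the turn, a rotation vector about the tool's x, y, z in rad, then the shift along the tool's x, y, z in mm, then the finger opening in mm, from 0 to 87.8. In form: [[wx, wy, wz, x, y, z, fingers], ...]. A call has 1 to 20 rows; each row shifts and turns the commanded pose from where the row before left it, along the tool's axes as they then stand; what a row does not reach is not made up. A row lasts 1/8 s, in which the tool goes at most 62.5 mm and 10.7 degrees, less where a joint would pass 70% of its speed; a pose out of reach is approached as far as the arm can. A call with a gripper value outside its range is refused whole. The fingers move at their own pace and stop on an object; the grip force is fixed at half the most. Time passes only in rows, so rows that do not move let the fingers close. It gives the time, the measured TCP pose, the force, the opening and the grip force at its end, in the units of the state.
- manip.observe(): the state, without advancing time (a new reading comes with each control period).
- cams.camera(name): name is "side" or "top"; returns a dict with "pixels" (420x560x3 uint8, red, green, blue), "fx", "fy", "cx", "cy" (pixels), "rvec" (rotation vector, rad) and "tvec" (3), from world to camera coordinates, as OpenCV has them. Camera axes: x right, y down, z forward; pixel columns grow to the right and rows downward; lengths in m; the calibration is good to about 2 mm. A picture is of the moment at which its call begins. There is no depth.
- manip.finish_job(): hands the job in; it is judged then, once.
Trained networks look in the newest picture that a camera, given by its name, has taken for a name from the list of things; names that differ only in an ending like _2 or _b are one class to them, and where a whole thing is asked for, a point or a joint stands for the part that bears it (a point fixed in the world has none). Each returns a list of dicts, best first, with "score" (0 to 1); they miss things now and then, are a little off and sometimes report something else, mostly with a low value. They report only what shows in the picture. A call takes as long as a camera call. They do not tell look-alikes from the thing itself.
- spotter.regions_of(camera, target): "pixels" (420x560 bool, what is visible of it) and "box" ([left, top, width, height] in pixels, round what is visible of it).
- spotter.spot_point(camera, target): "at" ([column, row] in pixels: a listed point, or the origin of a listed thing).
The state is a dict: "time_s": time; "q": joint angles; "joint_velocities": joint speeds; "joint_efforts": joint torques, N m; "position": TCP position; "eef_rot": TCP orientation; "wrist_force": force on the tool from outside, world axes, zero at the start; "ft_torque": the same for the moment, N m; "opening": finger opening in m; "finger_force": force on a finger pad.
Only numpy, scipy, OpenCV 4.12 (cv2) and the standard library are available. Lean on these libraries where they do the work, as an engineer would, in place of code of your own. Each camera call takes 0.05 s, during which the arm holds its last target. There are 200 camera calls.

TASK

Put the aluminium tube block flat in the channel of the bench mixer, tongue first, and slide it fully home against the end stop under the blue bridge. Then screw the knurled brass thumbscrew down (clockwise) until its pad is seated firmly on the tongue, stop as soon as the resistance has clearly risen so that nothing is overtightened, and let go. Leave the rack, bottle and jar where they stand.

Things in the scene. Friction and masses are not known exactly. Their poses are not given: they have to be found in the camera images.
- mixer: White bench mixer, fixed, 235 x 124 mm; platform 45 mm above the bench. Origin on the bench; x runs along its channel to the end stop, z up. Channel: open above and at the -x end, two rails 6 mm high, 48 mm apart, x = -160 to -10 mm. Blue bridge across at x = +20 mm: 26 mm in x, underside 80 and top 92 mm above the bench, 66 mm between its posts; the screw stands in its middle (x 20, y 0).
- end_stop (a point): Centre of the end stop's face (50 wide, 12 mm high), on the platform at x = +45, y = 0 mm in the mixer's frame, 45 mm above the bench; axes as the mixer's. The block is home when the tip of its tongue touches this face.
- tube_block: Loose aluminium block, about 0.26 kg: body 70 x 40 x 36 mm (x, y, z) with six red caps 7 mm high on top, and at its +x end a flat tongue 70 long, 30 wide, 10 mm thick, level with the underside. Origin: centre of the body's underside; tongue tip at x = +105 mm. Home, its origin is at x = -60, y = 0, z = 45 mm in the mixer's frame. Grip the body across its 40 mm.
- pressure_pad: Black pad, 22 mm across, on the screw's lower end; it does not turn. Origin: centre of its underside. It starts 4.6 to 8.5 mm above where the tongue's top will be (55 mm above the bench) and sinks 3 mm per radian of clockwise turn (seen from above; quick thread), so it touches after 1.5 to 2.9 rad. Then it presses about 24 N more per 0.1 rad; over 80 N is too much. It stays where it is left.
- screw_head (a point): Centre of the top of the knurled brass screw head: an upright cylinder 32 mm across, 28 mm high; its underside is 14 mm above the bridge when seated, up to 23 mm at the start. It turns and sinks with the pad. Free turning: dry friction of about 0.2 N m (at a standstill it can read either way). After touch the torque shifts by 0.07 N m per 0.1 rad; a shift of 0.1 to 0.2 N m is firmly seated.
- tube_rack: White rack with capped tubes, 110 x 60 x 68 mm, loose. Origin under its centre. Not to be disturbed.
- reagent_bottle: White bottle with orange cap, 60 mm across, 130 mm high, loose. Origin under its centre. Not to be disturbed.
- sample_jar: Amber jar with blue cap, 56 mm across, 70 mm high, loose. Origin under its centre. Not to be disturbed.
There are look-alikes about, which are no part of the job. Several things look just like the tube_block: the one meant starts farthest from the robot's base.

How it is judged:
On the way, in this order (a step that is already met when the one before it is completed fails the run):
1. the tube block lies flat in the channel, home against the end stop, not yet clamped (x of tube_block in the frame of mixer above -0.065 m and y of tube_block in the frame of mixer between -0.008 and 0.008 m and z of tube_block in the frame of mixer between 0.042 and 0.048 m and angle between the x axis of tube_block and the x axis of mixer, either way round below 0.15 rad and contact force between pressure_pad and tube_block below 2 N), for 0.2 s.
2. the thumbscrew's pad presses on the tongue with at least 20 N (contact force between pressure_pad and tube_block above 20 N), for 0.2 s.
At the end, for the whole second after the job is handed in: The tube block lies flat in the channel (height within 3 mm, sideways within 8 mm) with its tongue within 5 mm of the end stop, in line with it within 0.15 rad and at rest; the pad presses on it with 20 to 80 N (x of tube_block in the frame of mixer above -0.065 m and y of tube_block in the frame of mixer between -0.008 and 0.008 m and z of tube_block in the frame of mixer between 0.042 and 0.048 m and angle between the x axis of tube_block and the x axis of mixer, either way round below 0.15 rad and linear speed of tube_block below 0.02 m/s and contact force between pressure_pad and tube_block between 20 and 80 N); the robot touches nothing.
It fails at once if overtightened: the pad presses on the tube block with more than 80 N (contact force between pressure_pad and tube_block above 80 N).
It fails at once if the tube rack is pushed more than 20 mm or tipped (distance of tube_rack from where it was at the start of the episode above 0.02 m or angle between tube_rack's own z axis and vertical above 0.3 rad).
It fails at once if the reagent bottle is pushed more than 20 mm or tipped (distance of reagent_bottle from where it was at the start of the episode above 0.02 m or angle between reagent_bottle's own z axis and vertical above 0.3 rad).
It fails at once if the sample jar is pushed more than 20 mm or tipped (distance of sample_jar from where it was at the start of the episode above 0.02 m or angle between sample_jar's own z axis and vertical above 0.3 rad).
It also fails if it takes over 69 s, if anything falls off the work surface, if the arm or the gripper's body presses on something with over 40 N, if the wrist force passes 120 N, or if a joint passes its speed limit or range.

## Working session

There is one attempt and no reset: what is moved stays moved. The work goes in short steps, Python scripts to look and compute and a shell command to move; the robot and the scene stay as the last step left them, time stands still between calls to the robot, and variables do not carry over. Pictures are saved under pics/ and viewed, at most 13 in all, crops included, and the job is handed in when it is done.

```bash
mkdir -p pics; cat > h.py <<'E'
import numpy as np,cv2
from workcell import manip,cams,spotter
def cam(n):
    c=cams.camera(n);c['K']=np.array([[c['fx'],0,c['cx']],[0,c['fy'],c['cy']],[0,0,1.]]);c['R']=cv2.Rodrigues(np.array(c['rvec'],float))[0];c['t']=np.array(c['tvec'],float);return c
def onz(c,p,z):
    d=c['R'].T@np.linalg.inv(c['K'])@np.array([p[0],p[1],1.]);o=-c['R'].T@c['t'];return o+d*(z-o[2])/d[2]
def proj(c,P):
    return cv2.projectPoints(np.array(P,float).reshape(-1,1,3),np.array(c['rvec'],float),c['t'],c['K'],None)[0][:,0]
def save(c,n,crop=None,k=1):
    im=c['pixels'][:,:,::-1]
    if crop: x,y,w,h=crop;im=im[y:y+h,x:x+w]
    cv2.imwrite('pics/'+n,cv2.resize(im,None,fx=k,fy=k,interpolation=cv2.INTER_CUBIC))
E
python3 - <<'E'
from h import *
np.set_printoptions(precision=4,suppress=True)
ims=[]
for n in('top','side'):
    c=cam(n);save(c,n+'0.png',k=1.4)
    print(n,'cam at',-c['R'].T@c['t'])
    for t,z in(('tube_block',0),('mixer',0),('end_stop',.045),('screw_head',.14),('tube_rack',0),('reagent_bottle',0),('sample_jar',0),('pressure_pad',.06)):
        for r in spotter.spot_point(n,t):
            print(t,round(r['score'],2),np.round(r['at'],1),onz(c,r['at'],z)[:2])
s=manip.observe();print(s,manip.tcp_to_grasp)
E
```

```text
top cam at [0.2803 0.0068 0.9923]
tube_block 0.89 [183.9 221.4] [0.3885 0.2699]
tube_block 0.84 [166.6 321.8] [0.1334 0.3093]
tube_block 0.68 [361.7 252.4] [ 0.3002 -0.1913]
tube_block 0.58 [233.4 239.3] [0.3394 0.1397]
mixer 0.85 [299.4 148.5] [ 0.5795 -0.0376]
end_stop 0.69 [295.8 123.3] [ 0.6333 -0.0278]
screw_head 0.76 [295.9 122. ] [ 0.6011 -0.0247]
tube_rack 0.76 [399.5 208.2] [ 0.4132 -0.2948]
reagent_bottle 0.93 [380.9 121.2] [ 0.6508 -0.259 ]
sample_jar 0.58 [179.9 125.7] [0.6504 0.2857]
side cam at [0.2931 1.0337 0.9646]
tube_block 0.93 [272.3 316.5] [0.4009 0.2761]
tube_block 0.65 [304.4 273.2] [0.3381 0.1288]
tube_block 0.6 [322.5 199.5] [ 0.3102 -0.1789]
tube_block 0.55 [385.9 340.7] [0.1385 0.3108]
mixer 0.87 [221.2 220.5] [ 0.5923 -0.0451]
mixer 0.37 [205.2 209.9] [ 0.6489 -0.0856]
screw_head 0.58 [212.5 183.3] [ 0.604  -0.0343]
tube_rack 0.56 [290.4 171.5] [ 0.4217 -0.3103]
tube_rack 0.27 [272.4 314.9] [0.4013 0.2714]
reagent_bottle 0.78 [215.6 174.8] [ 0.6571 -0.2612]
sample_jar 0.96 [167.9 311.2] [0.6484 0.2922]
{'time_s': 0.9, 'q': array([-1.161 ,  0.423 ,  1.6299,  0.    ,  1.0886, -0.019 ]), 'joint_velocities': array([ 0.0003,  0.0017, -0.0012, -0.0004, -0.0004, -0.001 ]), 'joint_efforts': array([  0.0006, -54.4551, -27.4049,   0.0645,   0.0169,   0.    ]), 'position': array([ 0.2599, -0.5684,  0.2227]), 'eef_rot': array([0.    , 0.9771, 0.2127, 0.    ]), 'wrist_force': array([-0.4281, -0.3197,  1.1742]), 'ft_torque': array([-0.026 ,  0.0212, -0.0165]), 'finger_force': 0.0, 'opening': 0.08800714619900374} 0.0187
```

View pics/top0.png

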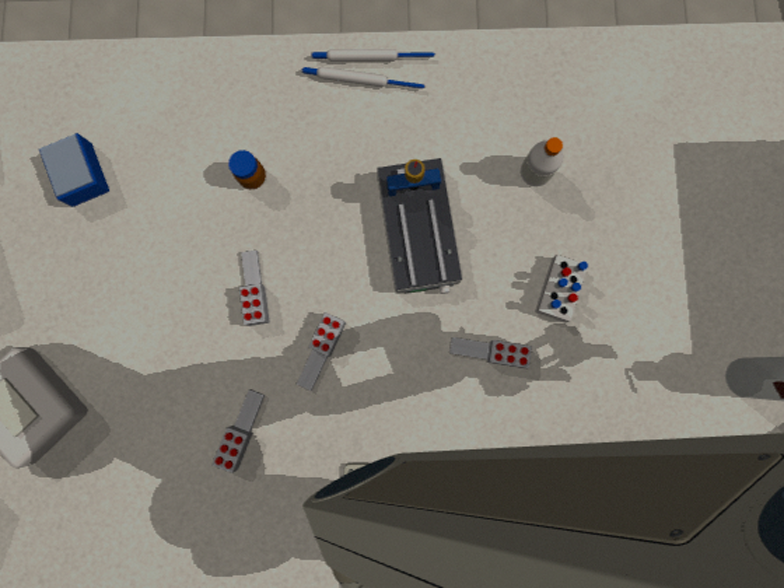

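View pics/side0.png

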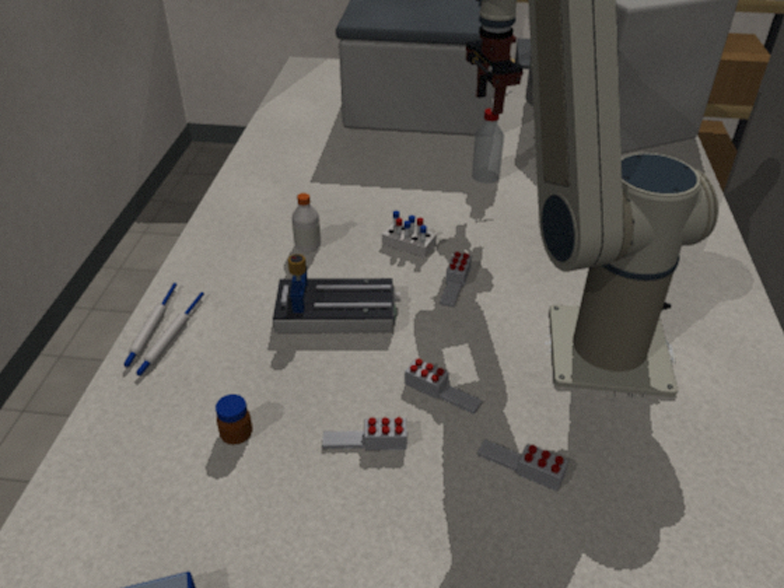

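Candidates for the tube_block (top, native pixels): (184,221), (167,322), (362,252), (233,239). By estimated distance from the base these are 0.48, 0.34, 0.36 and 0.37 m, so (184,221) is the one meant. Next I'll refine its pose and the mixer's.

```bash
cat >> h.py <<'E'
from scipy.optimize import minimize
def box(x0,x1,y0,y1,z0,z1): return np.array([[x,y,z] for x in(x0,x1) for y in(y0,y1) for z in(z0,z1)],float)
BLK=[box(-.035,.035,-.02,.02,0,.040),box(.035,.105,-.015,.015,0,.010)]
def sil(c,pose,parts,z0=0,s=4):
    x,y,a=pose;R=np.array([[np.cos(a),-np.sin(a),0],[np.sin(a),np.cos(a),0],[0,0,1]])
    m=np.zeros((420*s,560*s),np.uint8)
    for b in parts:
        p=proj(c,b@R.T+[x,y,z0]);cv2.fillConvexPoly(m,cv2.convexHull(np.round((p+.5)*s).astype(np.int32)),1)
    return m
def fit(views,p0,parts,z0=0,s=4):
    up=[(c,cv2.resize(m.astype(np.uint8),None,fx=s,fy=s,interpolation=cv2.INTER_NEAREST)) for c,m in views]
    def f(v):
        p=[v[0]/100,v[1]/100,v[2]/10];L=0
        for c,m in up:
            r=sil(c,p,parts,z0,s);L-=(r&m).sum()/(r|m).sum()
        return L
    r=minimize(f,[p0[0]*100,p0[1]*100,p0[2]*10],method='Nelder-Mead',options=dict(initial_simplex=np.array([p0[0]*100,p0[1]*100,p0[2]*10])+np.array([[0,0,0],[1,0,0],[0,1,0],[0,0,1.]]),maxiter=90))
    return r.x/[100,100,10],r.fun/len(views)
E
python3 - <<'E'
from h import *
np.set_printoptions(precision=4,suppress=True)
V=[];M=[]
for n,near in(('top',(184,221)),('side',(272,316))):
    c=cam(n)
    def pick(t,near):
        R=spotter.regions_of(n,t);g=[r for r in R if r['pixels'].any()]
        return min(g,key=lambda r:np.hypot(*(np.argwhere(r['pixels']).mean(0)[::-1]-near)))
    r=pick('tube_block',near);print(n,r['score'],r['box']);V.append((c,r['pixels']))
    if n=='top': save(c,'crop_blk.png',(150,160,80,90),5)
    r=spotter.regions_of(n,'mixer')[0];print('mixer',r['score'],r['box']);M.append((c,r['pixels']))
for s in(V,V[:1],V[1:]): print(fit(s,(.39,.272,.0),BLK))
c,m=M[0];g=cv2.cvtColor(c['pixels'],cv2.COLOR_RGB2GRAY)
x,y,w,h=cv2.boundingRect(m.astype(np.uint8))
save(c,'crop_mix.png',(x-10,y-15,w+20,h+30),5);print('crop origin',x-10,y-15)
k=(g>110)&cv2.erode(m.astype(np.uint8),np.ones((5,5))).astype(bool)
nn,lab,st,ce=cv2.connectedComponentsWithStats(k.astype(np.uint8))
for i in range(1,nn):
    if st[i,4]>40:
        p=np.argwhere(lab==i)[:,::-1].astype(np.float32);b=cv2.minAreaRect(p);print('rail?',b)
        W=np.array([onz(c,q,.051)[:2] for q in p]);mu=W.mean(0);u=np.linalg.svd(W-mu,full_matrices=False)[2][0];u*=np.sign(u[0]);t=(W-mu)@u
        print(' c',mu,'yaw',np.arctan2(u[1],u[0]),'t',t.min(),t.max(),'lo',mu+u*t.min(),'hi',mu+u*t.max())
# mixer base box fit in both, platform only -> yaw,center
E
```

```text
top 0.9 [171.5, 180.2, 20.9, 56.6]
mixer 0.97 [270.2, 110.5, 58.2, 97.9]
side 0.59 [231.5, 299.4, 62.8, 24.5]
mixer 0.7 [193.7, 180.1, 92.1, 57.1]
(array([0.3957, 0.2709, 0.1555]), np.float64(-0.892077472604226))
(array([0.3975, 0.2715, 0.17  ]), np.float64(-0.9090125053902545))
(array([0.3947, 0.2711, 0.1387]), np.float64(-0.9022236756049705))
crop origin 259 98
rail? ((312.1896057128906, 170.96762084960938), (56.88419723510742, 2.5484888553619385), 80.31121826171875)
 c [ 0.5025 -0.0663] yaw 0.137979689269248 t -0.07000740849472407 0.07647640200203704 lo [ 0.4332 -0.0759] hi [ 0.5783 -0.0558]
rail? ((290.5780029296875, 173.987548828125), (57.034576416015625, 2.5673458576202393), 80.90972137451172)
 c [ 0.4965 -0.0116] yaw 0.13860021006929985 t -0.07085563146794917 0.07603953952539134 lo [ 0.4263 -0.0214] hi [ 0.5718 -0.0011]
```

View pics/crop_blk.png

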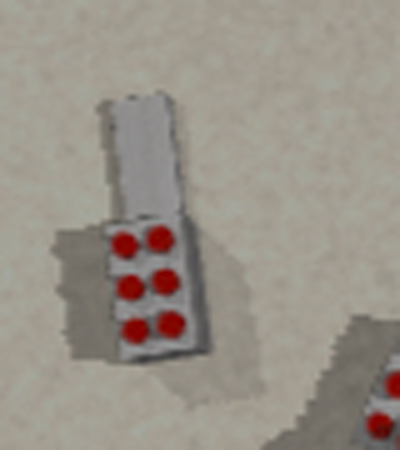

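View pics/crop_mix.png

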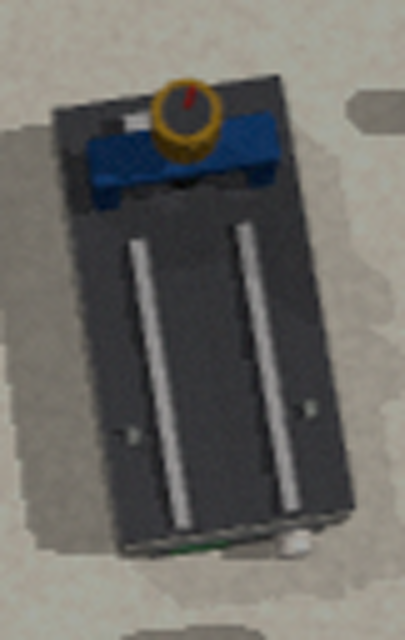

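Block crop: six-cap body centred at native (181,217), tongue pointing up, body edges parallel to the fitted yaw of about 0.155. Mixer crop: rails from about (286,144)–(295,203) and (308,143)–(317,200), screw head at about (296,121). Moving over the block.

```bash
python3 -m creep '[[0,0,0.136,0,0,-30,87],[0,0,0.136,0,0,-30,87],[0,0,0,35,-47.7,0,87],[0,0,0,35,-47.7,0,87],[0,0,0,35,-47.7,0,87],[0,0,0,35,-47.7,0,87],[0,0,0,35,-47.7,0,87],[0,0,0,35,-47.7,0,87],[0,0,0,35,-47.7,0,87],[0,0,0,9.4,-59.3,0,87],[0,0,0,9.4,-59.3,0,87],[0,0,0,9.4,-59.3,0,87],[0,0,0,9.4,-59.3,0,87],[0,0,0,9.4,-59.3,0,87],[0,0,0,-8.9,-59.1,0,87],[0,0,0,-8.9,-59.1,0,87],[0,0,0,-8.9,-59.1,0,87]]'
cat >> h.py <<'E'
def tool(tgt=None,yaw=None):
    from scipy.spatial.transform import Rotation as Ro
    s=manip.observe();w,x,y,z=s['eef_rot'];R=Ro.from_quat([x,y,z,w]).as_matrix();p=s['position']
    Y=np.arctan2(R[1,0],R[0,0]);print('t',round(s['time_s'],2),'p',p.round(4),'yaw',round(Y,4),'tilt',R[:2,2].round(4),'F',s['wrist_force'].round(2),'T',s['ft_torque'].round(3),'open',round(s['opening'],4),'ff',round(s['finger_force'],1))
    if tgt is not None: print(' tool shift mm',(R.T@(np.array(tgt)-p)*1000).round(1),'' if yaw is None else 'wz %.4f'%-((yaw-Y+np.pi)%(2*np.pi)-np.pi))
    return p,Y
E
python3 - <<'E'
from h import *
tool((.3957,.2709,.010),.155)
E
```

```text
time_s: 3.32
position: [0.395, 0.2727, 0.283]
eef_rot: [-0.0, 0.997, 0.078, 0.0]
wrist_force: [1.0, 0.1, 0.1]
opening: 0.0872
finger_force: 0.0
t 3.33 p [0.395  0.2727 0.283 ] yaw 0.1569 tilt [0.0007 0.0004] F [0.99 0.14 0.08] T [0.017 0.007 0.017] open 0.0872 ff 0.0
 tool shift mm [2.00e-01 1.90e+00 2.73e+02] wz 0.0019
```

```bash
python3 -m creep '[[0,0,0,0.2,1.9,50,87],[0,0,0,0,0,50,87],[0,0,0,0,0,50,87],[0,0,0,0,0,50,87],[0,0,0,0,0,40,87],[0,0,0,0,0,20,87],[0,0,0,0,0,13,87],[0,0,0,0,0,0,87],[0,0,0,0,0,0,30],[0,0,0,0,0,0,30],[0,0,0,0,0,0,30],[0,0,0,0,0,0,30],[0,0,0,0,0,0,30],[0,0,0,0,0,0,30]]'
python3 - <<'E'
from h import *
tool((.3957,.2709,.010),.155)
for n in('top','side'): c=cam(n);save(c,n+'1.png',k=1.4)
E
```

```text
time_s: 5.08
position: [0.3964, 0.2693, 0.0099]
eef_rot: [-0.0, 0.997, 0.078, 0.0]
wrist_force: [-1.3, 1.5, 4.0]
opening: 0.0395
finger_force: 30.0
t 5.08 p [0.3964 0.2693 0.0099] yaw 0.1567 tilt [0.0004 0.0004] F [-1.34  1.46  4.03] T [ 0.377  0.239 -0.007] open 0.0395 ff 30.0
 tool shift mm [-0.5 -1.7 -0.1] wz 0.0017
```

View pics/side1.png

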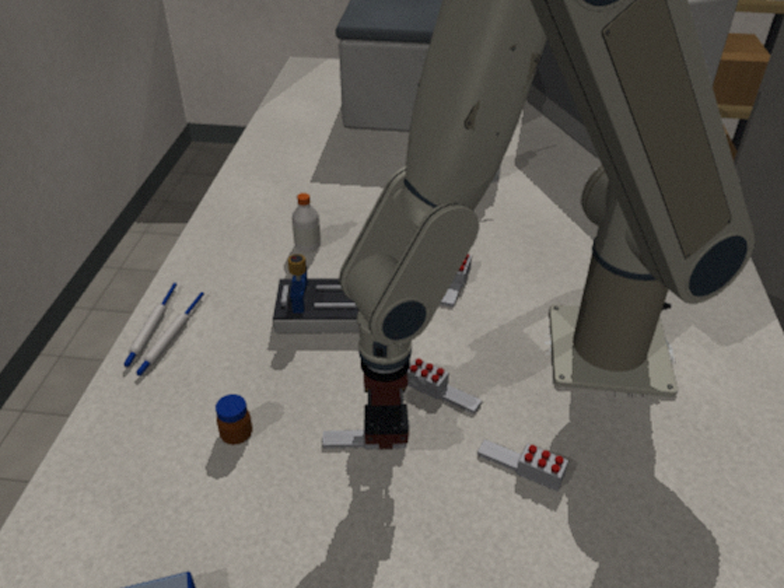

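The block is gripped (opening 39.5 mm); side view shows the gripper closed on the body at (386,425) with the tongue still free to the left. Lifting and carrying it over the channel.

```bash
python3 -m creep '[[0,0,0,0,0,-15,30],[0,0,0,0,0,-40,30],[0,0,0,0,0,-40,30],[0,0,0.0187,0,0,-40,30],[0,0,0,3,25,0,30],[0,0,0,6,50,0,30],[0,0,0,6,50,0,30],[0,0,0,6,50,0,30],[0,0,0,6,50,0,30],[0,0,0,6,50,0,30],[0,0,0,4.8,44.5,0,30],[0,0,0,0,0,0,30],[0,0,0,0,0,0,30]]'
python3 - <<'E'
from h import *
tool((.4778,-.0420,.064),.138)
for n in('top','side'):
    c=cam(n);save(c,n+'2.png',(230,80,150,150) if n=='top' else (150,130,200,150),4 if n=='top' else 4)
    if n=='side':
        # predicted rail top lines & tongue tip, on side
        def mx(x,y,z,a=.138,o=(.5868,-.0269)): return [o[0]+x*np.cos(a)-y*np.sin(a),o[1]+x*np.sin(a)+y*np.cos(a),z]
        im=c['pixels'][:,:,::-1].copy();im=cv2.resize(im,None,fx=4,fy=4,interpolation=cv2.INTER_CUBIC)
        for y in(-.024,.024):
            a,b=((proj(c,[mx(-.16,y,.051),mx(-.01,y,.051)])+.5)*4).astype(int);cv2.line(im,tuple(map(int,a)),tuple(map(int,b)),(0,255,0),1)
        cv2.imwrite('pics/side2.png',im[130*4:280*4,150*4:350*4])
E
```

```text
time_s: 6.8
position: [0.477, -0.0422, 0.1448]
eef_rot: [-0.0, 0.998, 0.069, -0.0]
wrist_force: [-1.3, -0.0, -1.8]
opening: 0.0398
finger_force: 30.0
t 6.8 p [ 0.477  -0.0422  0.1448] yaw 0.1373 tilt [-0.0009  0.0002] F [-1.26 -0.03 -1.78] T [ 0.077  0.084 -0.   ] open 0.0398 ff 30.0
 tool shift mm [ 0.9 -0.1 80.8] wz -0.0007
```

View pics/side2.png

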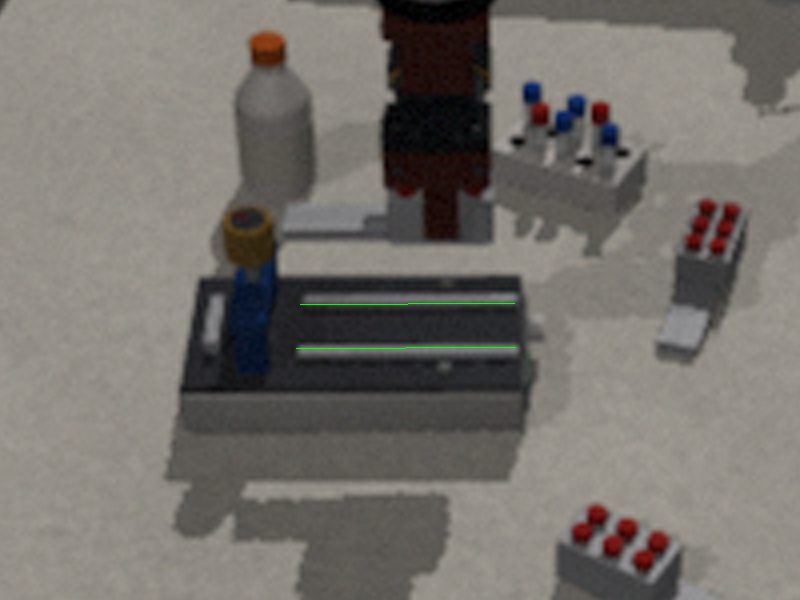

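View pics/top2.png

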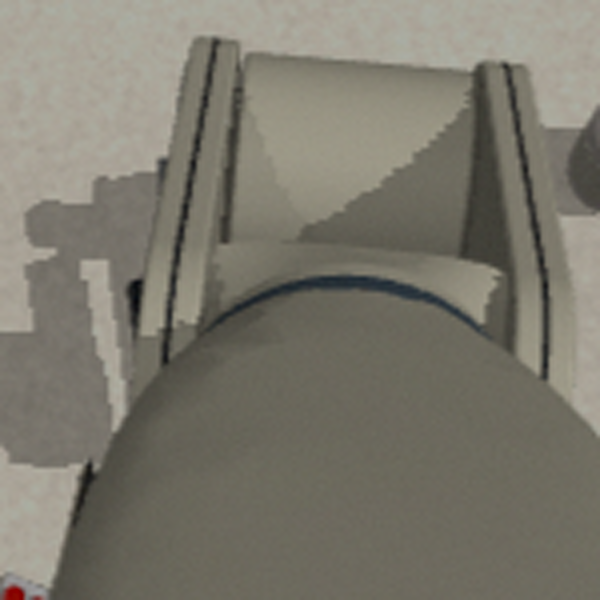

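Top view is blocked by the arm. Side crop: the predicted inner rail edges (green) lie on the real rails at (300–517, 303) and (297–517, 349), and the tongue tip at (283,218) is short of the screw at (250,235). Descending.

```bash
python3 -m creep '[[0,0,0,0.5,0,25,30],[0,0,0,0,0,30,30],[0,0,0,0,0,20,30],[0,0,0,0,0,8,30],[0,0,0,0,0,3,30],[0,0,0,0,0,0,30],[0,0,0,0,0,0,30]]'
python3 - <<'E'
from h import *
tool((.4778,-.0420,.0549),.138)
E
```

```text
time_s: 7.78
position: [0.4787, -0.0422, 0.0593]
eef_rot: [0.0, 0.998, 0.069, 0.001]
wrist_force: [0.4, -0.0, -1.9]
opening: 0.04
finger_force: 30.0
t 7.78 p [ 0.4787 -0.0422  0.0593] yaw 0.1382 tilt [ 0.0012 -0.0001] F [ 0.42 -0.04 -1.91] T [0.014 0.038 0.093] open 0.04 ff 30.0
 tool shift mm [-0.9 -0.3  4.4] wz 0.0002
```

```bash
python3 -m creep '[[0,0,0,0,0,2,30],[0,0,0,0,0,1.5,30],[0,0,0,0,0,0.7,30],[0,0,0,0,0,0,30]]'
python3 - <<'E'
from h import *
tool((.5274,-.0352,.0549),.138)
c=cam('side');save(c,'side3.png',(150,130,200,150),4)
E
```

```text
time_s: 8.28
position: [0.4783, -0.0423, 0.0549]
eef_rot: [-0.0, 0.998, 0.069, 0.0]
wrist_force: [-1.5, -1.2, 4.3]
opening: 0.0397
finger_force: 30.0
t 8.28 p [ 0.4783 -0.0423  0.0549] yaw 0.1379 tilt [0.0001 0.    ] F [-1.46 -1.15  4.28] T [0.043 0.267 0.031] open 0.0397 ff 30.0
 tool shift mm [49.6 -0.2 -0. ] wz -0.0001
```

View pics/side3.png

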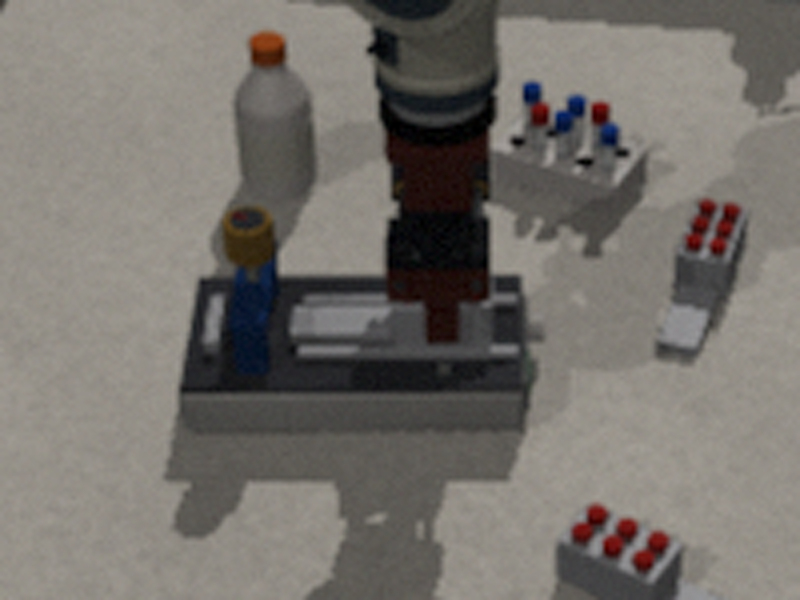

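The block lies in the channel between the rails, with the tongue tip at (292,322), short of the bridge. Contact force is about 4 N. Sliding toward the stop.

```bash
python3 -m creep '[[0,0,0,4,0,0,30],[0,0,0,8,0,0,30],[0,0,0,10,0,0,30],[0,0,0,10,0,0,30],[0,0,0,8,0,0,30],[0,0,0,4,0,0,30],[0,0,0,0,0,0,30]]'
python3 -c "
from h import *
tool((.5274,-.0352,.0549),.138)"
```

```text
time_s: 9.2
position: [0.5197, -0.0361, 0.0547]
eef_rot: [-0.0, 0.998, 0.069, -0.002]
wrist_force: [-7.7, -0.7, 10.4]
opening: 0.0396
finger_force: 30.0
t 9.2 p [ 0.5197 -0.0361  0.0547] yaw 0.1382 tilt [-0.0045  0.0002] F [-7.69 -0.74 10.38] T [-0.016  1.468  0.073] open 0.0396 ff 30.0
 tool shift mm [ 7.8  0.1 -0.3] wz 0.0002
```

```bash
python3 -m creep '[[0,0,0,1.5,0,-0.3,30],[0,0,0,1.5,0,0,30],[0,0,0,0,0,0,30]]'; python3 -c "
from h import *
tool((.5274,-.0352,.0549),.138)"
python3 -m creep '[[0,0,0,1.5,0,0,30],[0,0,0,1,0,0,30],[0,0,0,0,0,0,30]]'
python3 -c "
from h import *
tool((.5274,-.0352,.0549),.138)"
```

```text
time_s: 9.57
position: [0.5245, -0.0357, 0.0548]
eef_rot: [-0.0, 0.998, 0.069, -0.0]
wrist_force: [-4.0, 0.6, 4.8]
opening: 0.04
finger_force: 30.0
t 9.57 p [ 0.5245 -0.0357  0.0548] yaw 0.1382 tilt [-0.0009  0.    ] F [-4.04  0.58  4.81] T [ 0.002  0.975 -0.022] open 0.04 ff 30.0
 tool shift mm [ 3.  -0.1 -0.1] wz 0.0002
time_s: 9.95
position: [0.5264, -0.0354, 0.0547]
eef_rot: [-0.0, 0.998, 0.069, -0.001]
wrist_force: [-5.9, -0.5, 6.3]
opening: 0.0397
finger_force: 30.0
t 9.95 p [ 0.5264 -0.0354  0.0547] yaw 0.1382 tilt [-0.0019  0.    ] F [-5.95 -0.52  6.28] T [-0.034  1.317  0.007] open 0.0397 ff 30.0
 tool shift mm [ 1.  -0.1 -0.2] wz 0.0002
```

```bash
for i in 1 ; do python3 -m creep '[[0,0,0,1.5,0,0,30],[0,0,0,0,0,0,30]]'; python3 -m creep '[[0,0,0,1.5,0,0,30],[0,0,0,0,0,0,30]]'; python3 -m creep '[[0,0,0,1.5,0,0,30],[0,0,0,0,0,0,30]]'; done | grep -E "pos|wrist"
python3 -c "
from h import *
tool((.5274,-.0352,.0549),.138)"
```

```text
position: [0.5264, -0.0354, 0.0547]
wrist_force: [-10.8, -2.2, 11.4]
position: [0.5264, -0.0353, 0.0547]
wrist_force: [-15.7, -4.5, 17.0]
position: [0.5265, -0.0353, 0.0546]
wrist_force: [-20.2, -5.9, 20.2]
t 10.7 p [ 0.5265 -0.0353  0.0546] yaw 0.1386 tilt [-0.0102 -0.0004] F [-20.22  -5.85  20.17] T [-0.958  3.075 -0.029] open 0.0396 ff 30.0
 tool shift mm [ 0.9 -0.  -0.3] wz 0.0006
```

The end stop is reached: position is fixed while force rises. Now I relax, release and lift.

```bash
python3 -m creep '[[0,0,0,-3.5,0,0,30],[0,0,0,0,0,0,30],[0,0,0,0,0,0,60],[0,0,0,0,0,0,80],[0,0,0,0,0,0,80],[0,0,0,0,0,-20,80],[0,0,0,0,0,-50,80],[0,0,0,0,0,-60,80],[0,0,0,-30,0,-50,80],[0,0,0,-50,0,0,80],[0,0,0,-50,0,0,80],[0,0,0,0,0,0,80]]'
python3 - <<'E'
from h import *
tool()
for n in('top','side'):
    c=cam(n)
    R=spotter.regions_of(n,'tube_block')
    P=proj(c,[[.5274,-.0352,.06]])[0]
    R=[r for r in R if r['pixels'].any()]
    r=min(R,key=lambda r:np.hypot(*(np.argwhere(r['pixels']).mean(0)[::-1]-P)));print(n,P,r['score'],r['box'])
    print('screw',[(round(q['score'],2),np.round(q['at'],1),onz(c,q['at'],.138)[:2].round(4)) for q in spotter.spot_point(n,'screw_head')])
    print('pad',[(round(q['score'],2),np.round(q['at'],1),onz(c,q['at'],.060)[:2].round(4)) for q in spotter.spot_point(n,'pressure_pad')])
    o=np.array([.5868,-.0269]);u=np.array([np.cos(.138),np.sin(.138)])
    S=o+.02*u; print('pred screw',proj(c,[[*S,.134],[*S,.143]]),S)
    if n=='side':save(c,'side4.png',(180,160,140,100),5.7)
E
```

```text
time_s: 12.2
position: [0.3966, -0.0531, 0.2347]
eef_rot: [-0.0, 0.998, 0.069, -0.0]
wrist_force: [0.4, 0.2, 0.4]
opening: 0.0801
finger_force: 0.0
t 12.2 p [ 0.3966 -0.0531  0.2347] yaw 0.1372 tilt [-0.0008  0.0001] F [0.38 0.18 0.38] T [ 0.037 -0.037 -0.004] open 0.0801 ff 0.0
top [299.84143439 161.64141735] 0.69 [214.2, 225.6, 28.1, 50.8]
screw [(0.69, array([299.1, 165.3]), array([ 0.4981, -0.0298])), (0.62, array([294.6, 121. ]), array([ 0.6043, -0.0218]))]
pad []
pred screw [[295.55139015 120.66528586]
 [295.65892845 119.24878385]] [ 0.60660986 -0.02414875]
side [242.0267811  208.44339907] 0.73 [204.8, 197.5, 51.7, 22.5]
screw [(0.61, array([213.4, 183.1]), array([ 0.6026, -0.0381]))]
pad []
pred screw [[210.86653941 187.28667994]
 [210.59242156 184.59237229]] [ 0.60660986 -0.02414875]
```

View pics/side4.png

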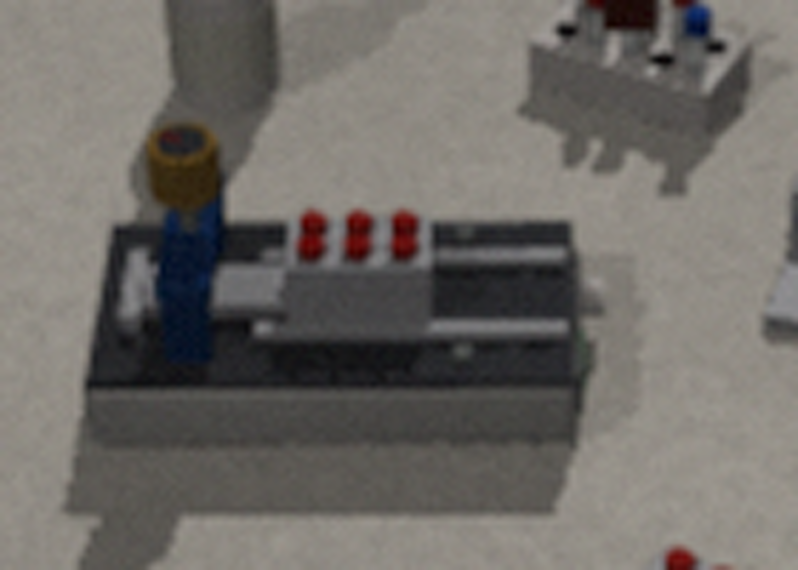

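The block is home in the channel: caps at (312–405, 212–245) in the crop, tongue under the bridge to the stop. The screw head top is at crop (183,138), native about (212,184), which puts it near z 0.143. Moving above the screw and turning the wrist back.

```bash
python3 -m creep '[[0,0,0,52.6,0,0,80],[0,0,0,52.6,0,0,80],[0,0,0,52.6,0,0,80],[0,0,0,52.6,0,0,80],[0,0,-0.1746,0,0,0,80],[0,0,-0.1746,0,0,0,80],[0,0,-0.1746,0,0,0,80],[0,0,-0.1746,0,0,0,80],[0,0,-0.1746,0,0,0,80],[0,0,-0.1746,0,0,0,80],[0,0,-0.1746,0,0,0,80],[0,0,-0.1746,0,0,0,80],[0,0,-0.1746,0,0,0,80],[0,0,0,0,0,0,80]]'
python3 -c "
from h import *
tool((.605,-.024,.112),1.708)"
```

```text
time_s: 14.35
position: [0.6081, -0.024, 0.2343]
eef_rot: [-0.0, 0.657, 0.754, -0.0]
wrist_force: [0.9, 1.1, -0.1]
opening: 0.0798
finger_force: 0.0
t 14.35 p [ 0.6081 -0.024   0.2343] yaw 1.7081 tilt [-0.0006  0.0001] F [ 0.92  1.11 -0.15] T [-0.03  -0.061  0.071] open 0.0798 ff 0.0
 tool shift mm [  0.4  -3.  122.3] wz 0.0001
```

```bash
python3 -m creep '[[0,0,0,0.4,-3,40,80],[0,0,0,0,0,40,80],[0,0,0,0,0,30,80],[0,0,0,0,0,12,80],[0,0,0,0,0,0,80]]'
python3 -c "
from h import *
tool((.605,-.024,.112),1.708)"
python3 -m creep '[[0,0,0,0,0,0,20],[0,0,0,0,0,0,20],[0,0,0,0,0,0,20],[0,0,0,0,0,0,20],[0,0,0,0,0,0,20],[0,0,0,0,0,0,20]]'
python3 -c "
from h import *
tool((.605,-.024,.112),1.708)"
```

```text
time_s: 14.98
position: [0.6047, -0.0241, 0.1123]
eef_rot: [-0.0, 0.657, 0.754, -0.0]
wrist_force: [0.5, -0.0, 0.3]
opening: 0.08
finger_force: 0.0
t 14.97 p [ 0.6047 -0.0241  0.1123] yaw 1.7079 tilt [-0.0012  0.0001] F [ 0.46 -0.03  0.33] T [-0.046 -0.103  0.023] open 0.08 ff 0.0
 tool shift mm [0.1 0.3 0.3] wz -0.0001
time_s: 15.72
position: [0.6054, -0.0242, 0.113]
eef_rot: [0.0, 0.656, 0.754, 0.0]
wrist_force: [1.8, 0.4, -0.2]
opening: 0.0316
finger_force: 30.0
t 15.72 p [ 0.6054 -0.0242  0.113 ] yaw 1.7094 tilt [0.0012 0.0001] F [ 1.8   0.45 -0.19] T [ 0.108 -0.352 -0.038] open 0.0316 ff 30.0
 tool shift mm [ 0.2 -0.4  1. ] wz 0.0014
```

```bash
python3 -m creep '[[0,0,0,0,0,0,70],[0,0,0,0,0,0,70],[0,0,0,0,0.8,0,70],[0,0,-0.1746,0,0,0,70],[0,0,-0.1746,0,0,0,70],[0,0,-0.1746,0,0,0,70],[0,0,-0.1746,0,0,0,70],[0,0,-0.1746,0,0,0,70],[0,0,-0.1746,0,0,0,70],[0,0,-0.1746,0,0,0,70],[0,0,-0.1746,0,0,0,70],[0,0,-0.1746,0,0,0,70],[0,0,0,0,0,0,70]]'
python3 -c "
from h import *
tool((.6058,-.024,.112),3.279)"
python3 -m creep '[[0,0,0,0,0,0,20],[0,0,0,0,0,0,20],[0,0,0,0,0,0,20],[0,0,0,0,0,0,20],[0,0,0,0,0,0,20],[0,0,0,0,0,0,20]]'
python3 -c "
from h import *
tool((.6058,-.024,.112),3.279);print(manip.observe()['q'])"
```

```text
time_s: 17.35
position: [0.6055, -0.0241, 0.1127]
eef_rot: [-0.0, -0.069, 0.998, 0.0]
wrist_force: [0.0, 0.4, -0.3]
opening: 0.0697
finger_force: 0.0
t 17.35 p [ 0.6055 -0.0241  0.1127] yaw -3.0038 tilt [-0.0002  0.    ] F [ 0.02  0.35 -0.27] T [ 0.081 -0.153 -0.03 ] open 0.0697 ff 0.0
 tool shift mm [-0.3  0.1  0.7] wz 0.0004
time_s: 18.1
position: [0.6056, -0.0243, 0.1128]
eef_rot: [0.0, -0.07, 0.998, -0.0]
wrist_force: [0.7, -2.2, 0.7]
opening: 0.0316
finger_force: 30.0
t 18.1 p [ 0.6056 -0.0243  0.1128] yaw -3.0024 tilt [ 0.     -0.0002] F [ 0.73 -2.21  0.65] T [-0.218 -0.143 -0.068] open 0.0316 ff 30.0
 tool shift mm [-0.2  0.2  0.8] wz 0.0018
[-5.95519579e-02  5.36403554e-01  1.74168450e+00 -2.61305424e-04
  8.63455289e-01 -1.76936658e+00]
```

Well centred. Starting to turn clockwise, sinking 3 mm per rad.

```bash
python3 -m creep '[[0,0,0.1,0,0,0.3,20],[0,0,0.15,0,0,0.45,20],[0,0,0.15,0,0,0.45,20],[0,0,0.1,0,0,0.3,20]]'; python3 -c "
from h import *
tool()"; python3 -m creep '[[0,0,0.15,0,0,0.45,20],[0,0,0.15,0,0,0.45,20],[0,0,0.15,0,0,0.45,20],[0,0,0.15,0,0,0.45,20],[0,0,0.1,0,0,0.3,20]]'; python3 -c "
from h import *
tool()"
```

```text
time_s: 18.6
position: [0.6057, -0.0243, 0.1113]
eef_rot: [0.0, 0.181, 0.983, -0.0]
wrist_force: [-0.2, -1.9, -0.1]
opening: 0.0315
finger_force: 30.0
t 18.6 p [ 0.6057 -0.0243  0.1113] yaw 2.7775 tilt [ 0.0001 -0.0004] F [-0.2  -1.94 -0.06] T [-0.293 -0.145  0.18 ] open 0.0315 ff 30.0
time_s: 19.23
position: [0.6056, -0.0244, 0.1092]
eef_rot: [0.0, 0.507, 0.862, -0.0]
wrist_force: [-0.7, -1.4, 0.2]
opening: 0.0316
finger_force: 30.0
t 19.23 p [ 0.6056 -0.0244  0.1092] yaw 2.0774 tilt [ 0.     -0.0005] F [-0.73 -1.4   0.23] T [-0.347 -0.119  0.177] open 0.0316 ff 30.0
```

```bash
cat > t.py <<'E'
from h import *
tool()
E
python3 -m creep '[[0,0,0.1,0,0,0.3,20],[0,0,0.1,0,0,0.3,20]]'>/dev/null; python3 t.py;python3 -m creep '[[0,0,0.1,0,0,0.3,20]]'>/dev/null; python3 t.py
```

```text
t 19.48 p [ 0.6056 -0.0244  0.1086] yaw 1.8781 tilt [ 0.     -0.0005] F [-0.06 -2.34  0.27] T [-0.326 -0.083  0.145] open 0.0316 ff 30.0
t 19.6 p [ 0.6056 -0.0244  0.1083] yaw 1.778 tilt [ 0.     -0.0005] F [-0.5  -1.7   0.61] T [-0.388 -0.048  0.19 ] open 0.0313 ff 30.0
```

```bash
python3 -m creep '[[0,0,0.1,0,0,0.3,20]]'>/dev/null; python3 t.py;python3 -m creep '[[0,0,0.1,0,0,0.3,20]]'>/dev/null; python3 t.py
```

```text
t 19.73 p [ 0.6056 -0.0244  0.108 ] yaw 1.678 tilt [-0.0001 -0.0005] F [-0.05 -1.96  0.19] T [-0.389 -0.036  0.159] open 0.0315 ff 30.0
t 19.85 p [ 0.6056 -0.0244  0.1077] yaw 1.578 tilt [-0.     -0.0005] F [-0.73 -2.69  0.32] T [-0.388 -0.055  0.141] open 0.0316 ff 30.0
```

```bash
python3 -m creep '[[0,0,0.1,0,0,0.3,20]]'>/dev/null; python3 t.py;python3 -m creep '[[0,0,0.1,0,0,0.3,20]]'>/dev/null; python3 t.py
```

```text
t 19.98 p [ 0.6056 -0.0244  0.1074] yaw 1.478 tilt [-0.     -0.0005] F [-0.85 -2.3   0.05] T [-0.415 -0.042  0.179] open 0.0312 ff 30.0
t 20.1 p [ 0.6056 -0.0244  0.1071] yaw 1.378 tilt [-0.0001 -0.0005] F [-1.11 -2.15 -0.04] T [-0.449 -0.058  0.179] open 0.0312 ff 30.0
```

```bash
python3 -m creep '[[0,0,0.1,0,0,0.3,20]]'>/dev/null; python3 t.py
```

```text
t 20.23 p [ 0.6056 -0.0244  0.1068] yaw 1.278 tilt [-0.     -0.0005] F [-0.35 -2.45  1.18] T [-0.411  0.049  0.162] open 0.0315 ff 30.0
```

```bash
python3 -m creep '[[0,0,0.1,0,0,0.3,20]]'>/dev/null; python3 t.py;python3 -m creep '[[0,0,0.1,0,0,0.3,20]]'>/dev/null; python3 t.py
```

```text
t 20.35 p [ 0.6056 -0.0244  0.1065] yaw 1.1781 tilt [-0.0001 -0.0005] F [ 0.04 -2.98 -0.2 ] T [-0.497 -0.052  0.145] open 0.0316 ff 30.0
t 20.48 p [ 0.6056 -0.0244  0.1062] yaw 1.078 tilt [-0.     -0.0005] F [ 0.41 -2.26 -0.56] T [-0.432  0.041  0.104] open 0.0316 ff 30.0
```

```bash
python3 -m creep '[[0,0,0.1,0,0,0.3,20]]'>/dev/null; python3 t.py
```

```text
t 20.6 p [ 0.6056 -0.0244  0.1059] yaw 0.9781 tilt [-0.0001 -0.0006] F [ 0.04 -1.51  1.59] T [-0.458  0.     0.146] open 0.0315 ff 30.0
```

```bash
python3 -c "
from h import *
c=cam('side');save(c,'side5.png',(180,160,140,100),5.7)"
```

```text
(no output)
```

View pics/side5.png

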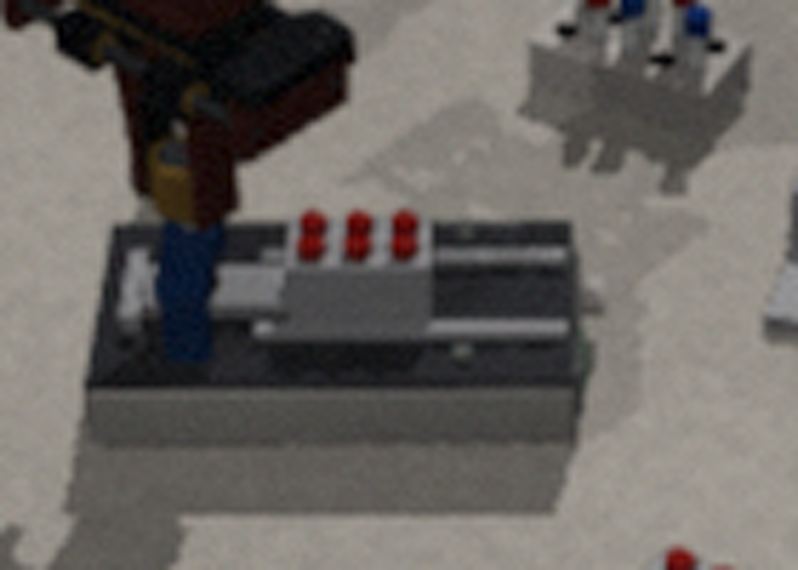

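The head has sunk (its underside went from crop row about 205 to 222) and turns with the gripper; the block hasn't moved. There is no clear torque rise yet.

```bash
python3 -m creep '[[0,0,0.1,0,0,0.3,20]]'>/dev/null; python3 t.py
```

```text
t 20.77 p [ 0.6056 -0.0244  0.1056] yaw 0.8805 tilt [-0.0001 -0.0005] F [-0.08 -3.02  0.48] T [-0.509  0.051  0.128] open 0.0318 ff 30.0
```

```bash
python3 -m creep '[[0,0,0.1,0,0,0.3,20]]'>/dev/null; python3 t.py
```

```text
t 20.9 p [ 0.6056 -0.0244  0.1053] yaw 0.7797 tilt [-0.0002 -0.0005] F [-1.42 -2.68  1.52] T [-0.517  0.036  0.159] open 0.0315 ff 30.0
```

```bash
python3 -m creep '[[0,0,0.1,0,0,0.3,20]]'>/dev/null; python3 t.py
```

```text
t 21.02 p [ 0.6055 -0.0244  0.1051] yaw 0.6799 tilt [-0.0001 -0.0006] F [-0.78 -2.55  0.58] T [-0.464  0.072  0.289] open 0.0317 ff 30.0
```

```bash
python3 -m creep '[[0,0,0.05,0,0,0.15,20]]'>/dev/null; python3 t.py
```

```text
t 21.15 p [ 0.6055 -0.0244  0.1049] yaw 0.6311 tilt [-0.0002 -0.0006] F [-0.32 -2.08  0.97] T [-0.483  0.044  0.339] open 0.0314 ff 30.0
```

```bash
for i in 1 2 3; do python3 -m creep '[[0,0,0,0,0,0,20]]'>/dev/null; python3 t.py; done
```

```text
t 21.27 p [ 0.6055 -0.0244  0.1049] yaw 0.6328 tilt [-0.0002 -0.0005] F [-1.11 -2.99  0.66] T [-0.583  0.092  0.167] open 0.0314 ff 30.0
t 21.4 p [ 0.6056 -0.0244  0.1049] yaw 0.6325 tilt [-0.     -0.0003] F [-1.29 -3.14  0.95] T [-0.68   0.107  0.217] open 0.0317 ff 30.0
t 21.52 p [ 0.6056 -0.0243  0.1049] yaw 0.6319 tilt [-0.0001 -0.0003] F [-1.02 -3.77  1.24] T [-0.73   0.182  0.215] open 0.0317 ff 30.0
```

The moving torque rose from about 0.155 to 0.34 N m (shift about 0.18, roughly 35–55 N on the pad), so it is firmly seated. Releasing and lifting straight up.

```bash
python3 -m creep '[[0,0,0,0,0,0,70],[0,0,0,0,0,0,70],[0,0,0,0,0,0,70],[0,0,0,0,0,0,70],[0,0,0,0,0,-20,70],[0,0,0,0,0,-40,70],[0,0,0,0,0,-50,70],[0,0,0,0,0,-30,70],[0,0,0,0,0,0,70],[0,0,0,0,0,0,70]]'
python3 -c "
from h import *
tool();c=cam('side');save(c,'side6.png',(150,130,200,150),4)"
```

```text
time_s: 22.78
position: [0.6051, -0.0241, 0.2446]
eef_rot: [-0.0, 0.951, 0.31, -0.0]
wrist_force: [-0.3, 0.5, -0.2]
opening: 0.0699
finger_force: 0.0
t 22.77 p [ 0.6051 -0.0241  0.2446] yaw 0.6309 tilt [-0.0005  0.    ] F [-0.28  0.47 -0.16] T [-0.01  -0.037 -0.009] open 0.0699 ff 0.0
```

View pics/side6.png

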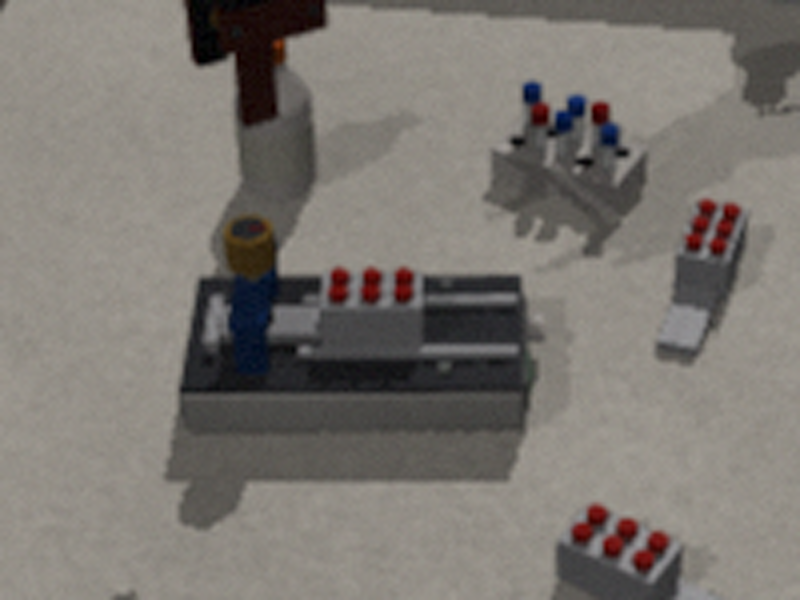

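The gripper is clear, the block is home at (370,310), the screw head is lower than before at (249,245), and the rack and bottle stand where they were.

```bash
python3 -c "
from workcell import manip
print(manip.finish_job())"
```

```text
the job is handed in; nothing more can be done
None
```

I handed the job in at about 23 s: the tube block is home against the end stop, the thumbscrew is seated on the tongue at an estimated 35–55 N (worked out from the torque rise, not measured directly), and the gripper is clear; no verdict came back.

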